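# Humidity spot-check of a wafer dry box through its lid port

### The job

Spot-check the air in the amber wafer dry box: pull the red stopper straight up out of the white port in the lid and set it down, without dropping it, in the blue dish; then take the humidity probe out of its stand and lower its stem upright through the port without ever touching the port or the box. Finish while still holding the probe: steady, upright and centred in the port, with the blue depth mark on its stem level with the port's rim. Leave everything else where it is.

Things in the scene. Friction and masses are not known exactly. Their poses are not given: they have to be found in the camera images.
- drybox: fixed dry box, amber walls, grey lid, 240 mm (its x) x 200 mm (its y), lid's upper face 125 mm above the table; origin at the centre of its underside, z up. A carry handle (bar along the box's y, 100 mm long, top 29 mm above the lid) stands on the lid at x = +70 mm; two small latches on each of the sides facing +y and -y project 10 mm, below the lid's face
- port (a point): centre of the port's rim (white guide bush in the lid), at x = -65 mm, y = 0, z = 137 mm in the box's frame. Round vertical bore 26 mm in diameter, running 26 mm down from the rim into the empty front half of the box (box floor 125 mm below the rim). The bush is 46 mm across at the rim, 56 mm at the lid, and stands 12 mm above the lid. Axes as the box's
- stopper: red silicone stopper, loose, sitting in the port by its flange: plug 24 mm across and 18 mm long below (slightly tapered), flange 36 mm across and 6 mm thick, round knob 22 mm across and 28 mm high on top; 52 mm high in all, 30 g. Origin at the centre of the plug's foot, z up along its axis. It slides out freely straight up
- stopper_knob (a point): point on the stopper's axis, 40 mm above the plug's foot, in the middle of the knob: where to pinch it
- dish: fixed shallow round blue dish, 104 mm across, 14 mm high, inner floor 4 mm above the table and 86 mm across; origin at the centre of its underside, on the table
- stand: fixed probe stand: round foot 90 mm across, 10 mm high, with an upright tube 30 mm outside and 18 mm inside whose open top is 125 mm above the table; origin at the centre of its underside
- probe: cordless humidity probe, loose, hanging upright in the stand, its shoulder on the tube's top: round steel stem 12 mm across, 110 mm long; shoulder disc 33 mm across, 6 mm thick; above it a black handle 30 mm (its x) x 24 mm (its y) x 60 mm high, from 116 to 176 mm above the tip; 98 to 196 g. Origin at the tip, z up the stem. Grip it across the 24 mm flats (fingers closing along its y)
- probe_tip (a point): the lower end of the probe's stem (the probe's origin)
- probe_mark (a point): middle of the blue depth mark, a 5 mm high ring round the stem, on the stem's axis 62 mm above the tip
- probe_handle (a point): point on the probe's axis, 148 mm above the tip, in the middle of the handle: where to grip it
- tape_roll: yellow roll of cleanroom tape lying flat, 104 mm across, 25 mm high; loose bystander, to be left alone; origin at the centre of its underside
- vial: small amber screw-cap vial, 30 mm across, 62 mm high; loose bystander, to be left alone; origin at the centre of its underside
- solvent_bottle: white bottle with red cap, 64 mm across, 150 mm high; loose bystander, to be left alone; origin at the centre of its underside
- wafer_shipper: flat round clear wafer shipper, 116 mm across, 19 mm high; loose bystander, to be left alone; origin at the centre of its underside
- scanner: black hand-held reader lying flat, 150 x 70 x 19 mm; loose bystander, to be left alone; origin at the centre of its underside
- tweezers: steel tweezers lying flat, about 132 x 14 x 8 mm; loose bystander, to be left alone; origin at the centre of its underside
Not all that is in view belongs to the job. What is shaped like the probe but purple is not meant.

How it is judged:
By the outcome, as a careful person would: the job done as asked, in the order asked, and still so for the second after the job is handed in, while the arm keeps its last pose, push and grip.
It also fails if it takes over 67 s, if anything falls off the work surface, if the arm or the gripper's body presses on something with over 40 N, if the wrist force passes 120 N, or if a joint passes its speed limit or range.

### The arm

A 6-joint arm with a two-finger parallel gripper is mounted at the origin on the work surface. World frame = base frame: x ahead of the robot, y to its left, z up, the work surface at z = 0. Lengths are in m, angles in rad, forces in N, time in s.
With the tool pointing down it reaches from about 0.425 to 0.95 m from the base axis. Payload 14.7 kg.
Tool frame: the origin (TCP) lies on the centre line of the jaws, within the pads' length; the fingertips stand 8 mm ahead of it and the grasp point (between the pads) lies 11 mm behind it; z points along the fingers, y is the line along which they close (so a half turn about z gives the same grasp; the last joint's range is limited). The gripper opens to 85 mm and grips with 20 to 120 N. Pads are 22 mm wide; open, the fingers measure 114 mm over their backs; the gripper's body (76 mm by 85 mm) begins 54 mm behind the grasp point. The pads swing forward as they close: fully open they stand 13 mm farther back than shut.
Start: joints at [1.185, 0.48, 1.596, -0, 1.065, -0.047], TCP at [0.216, 0.613, 0.219] pointing down, gripper open.
Joint ranges: [-2.75, 2.75], [-0.82, 2.05], [0.23, 2.67], [-1.56, 4.7], [0.09, 2.69], [-2.92, 2.92]. Speed limits (rad/s): [1.89, 1.89, 2.39, 3.01, 3.01, 3.01].

### API

Orientations are given as a rotation vector (axis times angle).
In Python, from rig import ctrl gives the robot as it stands. The module is installed in compiled form; this text tells all that it offers. Calls block until the motion is done:
- ctrl.move_to(position, orientation): joint-space move of the TCP to a pose.
- ctrl.move_straight(position, rot=None, speed=0.15, contact_N=None): straight line of the TCP; rot=None keeps the orientation; speed is the mean speed in m/s. With contact_N (N) it stops when the force on the tool has changed by that much, and returns True; else False.
- ctrl.movej(angles): joint-space move.
- ctrl.command_gripper(opening, grip_force=None): finger opening in m; grip_force is the grip in N (None keeps the last); returns when the fingers have stopped.
- ctrl.pause(seconds).
- ctrl.inverse_kinematics(position, orientation): joint angles nearest the present ones, or None.
- ctrl.snapshot(name): name is "scene" or "top" or "wrist"; returns (picture, depth): 420x560x3 uint8, red, green, blue; 420x560 float32, m along the optical axis (not along the pixel's ray), 0 where there is no reading.
- ctrl.camera_model(name): a dict with "fx", "fy", "cx", "cy" (pixels), "world_from_camera" (4x4, takes a point from camera to world coordinates). Camera axes: x right, y down, z forward; pixel columns grow to the right and rows downward; lengths in m; the calibration is good to about 2 mm. A picture is of the moment at which its call begins: read the wrist's pose just before it. camera_model takes no time and is no camera call; for the wrist camera it gives the pose at the moment of the call.
A pose or a line that the arm cannot do raises ctrl.MotionError and nothing moves.
- ctrl.job_done(): hands the job in; it is judged then, once.
Readings, each from a call of its own:
- ctrl.read_clock(): time.
- ctrl.read_joints(): joint angles.
- ctrl.read_qd(): joint speeds.
- ctrl.read_tau(): joint torques, N m.
- ctrl.read_eef_pos(): TCP position.
- ctrl.read_eef_rot(): TCP orientation.
- ctrl.read_wrist_force(): force on the tool from outside, world axes, zero at the start.
- ctrl.read_wrist_torque(): the same for the moment, N m.
- ctrl.read_grip_width(): finger opening in m.
- ctrl.read_grip_force(): force on a finger pad.
Only numpy, scipy, OpenCV 4.12 (cv2) and the standard library are available. Lean on these libraries where they do the work, as an engineer would, in place of code of your own. Each camera call takes 0.05 s, during which the arm holds its last target. There are 200 camera calls.

## Working session

There is one attempt and no reset: what is moved stays moved. The work goes in short steps, each a Python script; the robot and the scene stay as the last script left them, time stands still between calls to the robot, and variables do not carry over. Pictures are saved under pics/ and viewed, at most 10 in all, crops included, and the job is handed in when it is done.

```bash
mkdir -p pics
cat > h.py <<'E'
import numpy as np, cv2
from rig import ctrl
def snap(n,save=None):
    m=ctrl.camera_model(n); p,d=ctrl.snapshot(n)
    if save: cv2.imwrite('pics/'+save,cv2.cvtColor(p,cv2.COLOR_RGB2BGR))
    return p,d,m
def ray(m,u,v):
    T=np.array(m['world_from_camera']); r=T[:3,:3]@np.array([(u-m['cx'])/m['fx'],(v-m['cy'])/m['fy'],1.]); return T[:3,3],r
def onplane(m,u,v,z):
    o,r=ray(m,u,v); return o+r*(z-o[2])/r[2]
def pts(m,d):
    v,u=np.mgrid[:d.shape[0],:d.shape[1]]; T=np.array(m['world_from_camera'])
    c=np.stack([(u-m['cx'])/m['fx']*d,(v-m['cy'])/m['fy']*d,d],-1); return c@T[:3,:3].T+T[:3,3]
E
python3 - <<'E'
from h import *
for n in('scene','top'):
    p,d,m=snap(n,n+'0.png'); np.savez(n+'0.npz',p=p,d=d,T=m['world_from_camera'],k=[m[x] for x in('fx','fy','cx','cy')])
    print(n,m)
print(ctrl.read_clock(),ctrl.read_eef_rot(),ctrl.read_eef_pos())
E
```

```text
scene {'fx': 508.6841848487336, 'fy': 508.6841848487336, 'cx': 283.09316300045276, 'cy': 203.0666545341908, 'world_from_camera': array([[ 0.22383217,  0.77579432, -0.58995112,  1.38480087],
       [ 0.97458098, -0.18408698,  0.12768675, -0.23993527],
       [-0.00954366, -0.60353554, -0.79727898,  1.17829341],
       [ 0.        ,  0.        ,  0.        ,  1.        ]])}
top {'fx': 429.33796297226763, 'fy': 429.33796297226763, 'cx': 286.2860150261727, 'cy': 216.0779875469922, 'world_from_camera': array([[ 0.00251686, -0.99248368,  0.1223512 ,  0.45447529],
       [-0.99997226, -0.00335565, -0.00665005, -0.05255963],
       [ 0.00701063, -0.12233106, -0.99246459,  1.17644825],
       [ 0.        ,  0.        ,  0.        ,  1.        ]])}
0.1 [-5.29528201e-01 -3.09640253e+00  1.71012502e-03] [0.21583552 0.61269981 0.21833465]
```

View pics/scene0.png

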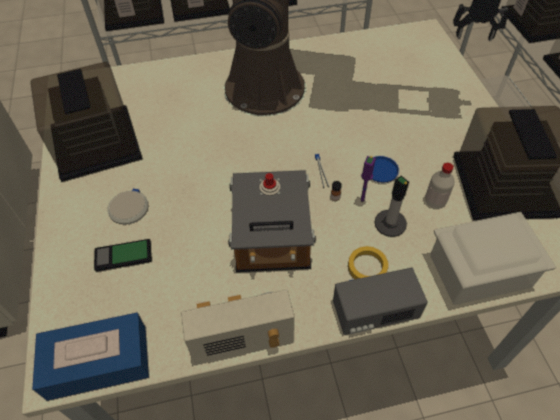

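View pics/top0.png

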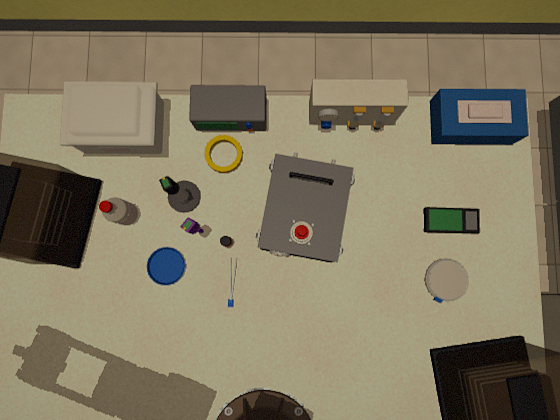

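Scene view: stopper at (269,181). The two probe-like things are the black-handled one in a grey stand (400,188; top view 170,187) and the purple one (368,165; top view 190,226). The black one fits, since its handle is black and it hangs in the 90 mm round foot. I'll confirm with one enlarged crop and measure.

Run:
```python
from h import *
S={}
for n in('scene','top'):
    z=np.load(n+'0.npz'); k=z['k']; m=dict(fx=k[0],fy=k[1],cx=k[2],cy=k[3],world_from_camera=z['T']); S[n]=(z['p'],z['d'],m)
a=S['scene'][0][140:245,330:430]; b=S['top'][0][160:290,140:250]
A=cv2.resize(a,(400,420),interpolation=cv2.INTER_CUBIC); B=cv2.resize(b,(355,420),interpolation=cv2.INTER_CUBIC)
cv2.imwrite('pics/crop1.png',cv2.cvtColor(np.hstack([A,B]),cv2.COLOR_RGB2BGR))
for n in S:
    p,d,m=S[n]; P=pts(m,d); hsv=cv2.cvtColor(p,cv2.COLOR_RGB2HSV); H,s,v=cv2.split(hsv); ok=d>0
    red=((H<8)|(H>172))&(s>150)&(v>90)
    blue=(H>100)&(H<125)&(s>150)&(v>60)
    for nm,mk,sz in(('red',red,15),('blue',blue,60)):
        c,l,st,ce=cv2.connectedComponentsWithStats(mk.astype(np.uint8))
        for i in range(1,c):
            if st[i,4]>sz:
                q=P[(l==i)&ok]; print(n,nm,ce[i].round(1),st[i],np.median(q,0).round(3) if len(q) else None, q[:,2].max().round(3) if len(q) else None)
    # lid
    lid=ok&(abs(P[...,2]-.125)<.006)&(abs(P[...,0]-.55)<.25)&(abs(P[...,1]+.08)<.2)
    lid=cv2.morphologyEx(lid.astype(np.uint8),cv2.MORPH_OPEN,np.ones((3,3)))
    c,l,st,ce=cv2.connectedComponentsWithStats(lid); i=1+np.argmax(st[1:,4]); q=P[l==i]
    print(n,'lid',cv2.minAreaRect((q[:,:2]*1000).astype(np.float32)),np.median(q[:,2]))
    # tall things near stand
    t=ok&(P[...,2]>.1)&(P[...,0]>.4)&(P[...,0]<.75)&(P[...,1]>.05)&(P[...,1]<.35)
    c,l,st,ce=cv2.connectedComponentsWithStats(t.astype(np.uint8))
    for i in range(1,c):
        if st[i,4]>15: q=P[l==i]; h=q[q[:,2]>q[:,2].max()-.008]; print(n,'tall',ce[i].round(1),st[i],q[:,2].max().round(3),h.mean(0).round(4),len(h))
```

```text
scene red [447.7 166.4] [443 163  10   8  64] [0.606 0.379 0.15 ] 0.154
scene red [268.8 176.2] [265 173   8   7  40] [ 0.545 -0.094  0.17 ] 0.173
scene red [269.6 184.4] [264 180  12   9  52] [ 0.553 -0.095  0.143] 0.16
scene blue [384.2 169.5] [373 157  25  25 481] [0.463 0.276 0.004] 0.148
scene blue [ 45.2 355.1] [ 36 341  17  28 127] [ 0.864 -0.671  0.085] 0.089
scene blue [ 57.2 374.4] [ 41 367  33  15 101] [ 0.913 -0.639  0.085] 0.09
scene lid ((608.8482055664062, -104.54383087158203), (208.64035034179688, 246.61158752441406), 79.91793060302734) 0.12471942574003214
scene tall [368.3 168.7] [361 156  15  25 249] 0.185 [0.561  0.1749 0.1782] 33
scene tall [399.3 191.1] [391 176  19  32 386] 0.197 [0.6565 0.2242 0.1916] 85
top red [104.4 206. ] [ 99 201  12  11 107] [0.604 0.379 0.149] 0.153
top red [301.3 231.5] [295 225  14  14 154] [ 0.543 -0.095  0.146] 0.175
top blue [482.5 112.8] [ 440   89   88   47 2703] [ 0.861 -0.576  0.085] 0.092
top blue [165.8 265.7] [ 147  247   38   38 1056] [0.462 0.265 0.004] 0.019
top lid ((607.4969482421875, -107.6801528930664), (209.5621795654297, 240.76084899902344), 79.79373931884766) 0.12483880371707956
top tall [170.2 186.2] [159 176  23  21 278] 0.195 [0.6517 0.2221 0.1912] 123
top tall [190.6 226.2] [181 218  19  17 216] 0.182 [0.5565 0.1709 0.1764] 121
```

View pics/crop1.png

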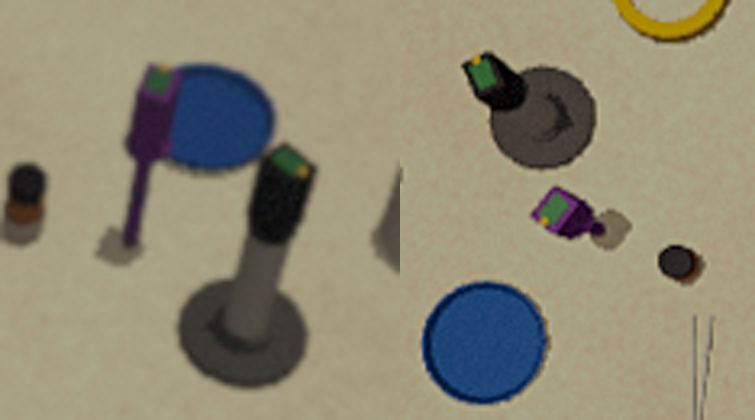

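The crop confirms the right one is the black-handled probe hanging in the grey stand; the purple one stands apart on the table. The measurements agree: lid at 0.125, yaw about -10°, and the predicted port (0.544,-0.0945) matches the red stopper. Next is a wrist look at the stand, then the port.

```bash
cat >> h.py <<'E'
from scipy.spatial.transform import Rotation as Ro
def down(yaw):  # tool y along azimuth yaw (rad), z down
    y=np.array([np.cos(yaw),np.sin(yaw),0]); z=np.array([0,0,-1.]); return Ro.from_matrix(np.c_[np.cross(y,z),y,z]).as_rotvec()
E
python3 - <<'E'
from h import *
T=np.array(ctrl.camera_model('wrist')['world_from_camera']); R=Ro.from_rotvec(ctrl.read_eef_rot()).as_matrix()
print('cam in tool',(R.T@(T[:3,3]-ctrl.read_eef_pos())).round(3),(R.T@T[:3,:3]).round(2))
for q in([.60,.19,.36],[.544,-.095,.32]):
    ctrl.move_to(q,down(np.arctan2(q[1],q[0])))
    i=0 if q[1]>0 else 1
    p,d,m=snap('wrist',f'w{i}.png'); np.savez(f'w{i}.npz',p=p,d=d,T=m['world_from_camera'],k=[m[x] for x in('fx','fy','cx','cy')])
    print(ctrl.read_clock(),np.round(ctrl.read_joints(),2))
a=cv2.imread('pics/w0.png');b=cv2.imread('pics/w1.png'); cv2.imwrite('pics/w01.png',cv2.resize(np.vstack([a,b]),(400,600)))
E
```

```text
cam in tool [ 0.084  0.001 -0.154] [[-0.   -0.95 -0.32]
 [ 1.   -0.   -0.  ]
 [ 0.   -0.32  0.95]]
2.2583 [ 0.26  0.35  1.46  0.    1.34 -0.05]
3.4333 [-0.23  0.25  1.69  0.    1.2  -0.05]
```

View pics/w01.png

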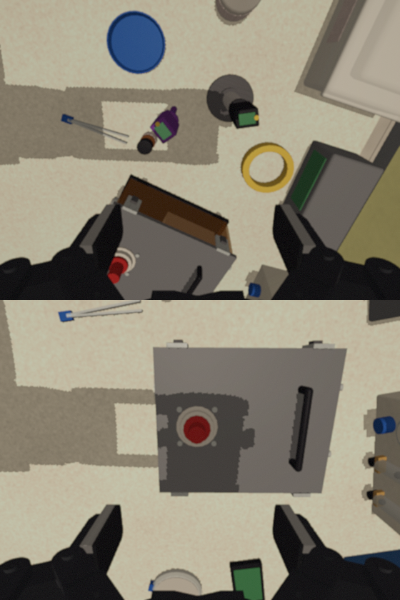

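Top half: stand and black probe at wrist px (340,161). Bottom half: port and stopper at (275,176). Now to measure both precisely, plus the handle yaw.

Run:
```python
from h import *
def ld(n):
    z=np.load(n+'.npz'); k=z['k']; return z['p'],z['d'],dict(fx=k[0],fy=k[1],cx=k[2],cy=k[3],world_from_camera=z['T'])
def plane(m,c,z): return np.array([onplane(m,u,v,z)[:2] for u,v in c])
p,d,m=ld('w1'); P=pts(m,d); hsv=cv2.cvtColor(p,cv2.COLOR_RGB2HSV)
near=np.hypot(P[...,0]-.544,P[...,1]+.095)<.045
white=near&(hsv[...,1]<70)&(P[...,2]>.133)&(P[...,2]<.141)
knob=near&(P[...,2]>.166); fl=near&(hsv[...,1]>140)
for nm,mk,z in(('rim',white,.137),('knob',knob,.171)):
    c=max(cv2.findContours(mk.astype(np.uint8),cv2.RETR_EXTERNAL,cv2.CHAIN_APPROX_NONE)[0],key=len)[:,0]
    q=plane(m,c,z); print(nm,cv2.minEnclosingCircle((q*1000).astype(np.float32)),(1000*P[mk][:,:3].mean(0)).round(1),cv2.fitEllipse((q*1000).astype(np.float32)))
lid=(d>0)&(abs(P[...,2]-.125)<.004)&(P[...,0]>.4)
q=P[cv2.morphologyEx(lid.astype(np.uint8),cv2.MORPH_OPEN,np.ones((5,5)))>0]; print('lid',cv2.minAreaRect((q[:,:2]*1000).astype(np.float32)),q[:,2].mean())
# probe in three views
for n in('w0','top0','scene0'):
    p,d,m=ld(n); P=pts(m,d); r=np.hypot(P[...,0]-.654,P[...,1]-.223)<.04
    t=r&(P[...,2]>.185)&(P[...,2]<.2)
    q=P[t]; print(n,'top',cv2.minAreaRect((q[:,:2]*1000).astype(np.float32)),q.mean(0).round(4),t.sum())
    hsv=cv2.cvtColor(p,cv2.COLOR_RGB2HSV); g=r&(P[...,2]>.18)&(hsv[...,0]>40)&(hsv[...,0]<90)&(hsv[...,1]>80)&(hsv[...,2]>50)
    c=np.argwhere(g)[:,::-1]; q=plane(m,c,.191); print('  green',cv2.minAreaRect((q*1000).astype(np.float32)),g.sum())
    y=r&(P[...,2]>.18)&(hsv[...,0]>15)&(hsv[...,0]<35)&(hsv[...,1]>120)&(hsv[...,2]>100); print('  yellow',plane(m,np.argwhere(y)[:,::-1],.191).mean(0).round(4) if y.any() else 0)
    f=r&0 | ((np.hypot(P[...,0]-.654,P[...,1]-.223)<.06)&(P[...,2]>.006)&(P[...,2]<.016)); q=P[f>0]; print('  foot',cv2.minEnclosingCircle((q[:,:2]*1000).astype(np.float32)))
    if n=='w0':
        b=(hsv[...,0]>100)&(hsv[...,0]<125)&(hsv[...,1]>150)&(np.hypot(P[...,0]-.462,P[...,1]-.268)<.08)
        c=max(cv2.findContours(b.astype(np.uint8),cv2.RETR_EXTERNAL,cv2.CHAIN_APPROX_NONE)[0],key=len)[:,0]
        print('dish',cv2.fitEllipse((plane(m,c,.014)*1000).astype(np.float32)))
    # crop rows for view
    if n=='w0': cv2.imwrite('pics/pc.png',cv2.cvtColor(cv2.resize(p[100:200,280:400],None,fx=5,fy=5,interpolation=cv2.INTER_CUBIC),cv2.COLOR_RGB2BGR))
```

```text
rim ((543.6653442382812, -92.01668548583984), 22.897451400756836) [545.  -87.5 135.9] ((543.6924438476562, -92.6533432006836), (41.64057922363281, 42.80807113647461), 170.1708984375)
knob ((368.1282958984375, -238.43994140625), 93.58512115478516) [545.7 -84.  383.1] ((374.4537353515625, -264.5954895019531), (73.71692657470703, 181.271728515625), 147.4471435546875)
lid ((607.9959716796875, -104.470703125), (209.96383666992188, 241.13453674316406), 79.66618347167969) 0.1243049209450456
w0 top ((652.7207641601562, 226.2615509033203), (30.02731704711914, 24.42778778076172), 25.494991302490234) [0.6519 0.227  0.1905] 922
  green ((652.7189331054688, 226.06448364257812), (20.99631690979004, 15.326918601989746), 25.450851440429688) 378
  yellow [0.663  0.2306]
  foot ((652.67041015625, 226.29066467285156), 44.86433792114258)
dish ((462.08831787109375, 267.07623291015625), (97.30741119384766, 98.27981567382812), 61.220420837402344)
top0 top ((652.0707397460938, 222.00894165039062), (30.898353576660156, 23.56772804260254), 28.264245986938477) [0.6519 0.2215 0.1908] 134
  green ((653.6294555664062, 223.0032958984375), (20.362409591674805, 14.436305046081543), 27.813642501831055) 55
  yellow [0.6631 0.2282]
  foot ((656.2430419921875, 213.4750213623047), 53.72822570800781)
scene0 top ((654.8991088867188, 223.98805236816406), (30.899492263793945, 26.69483757019043), 26.601276397705078) [0.6567 0.2236 0.1907] 106
  green ((652.04248046875, 224.0808868408203), (17.261411666870117, 14.00952434539795), 32.029502868652344) 30
  yellow [0.6621 0.2309]
  foot ((658.1713256835938, 223.27061462402344), 57.19263458251953)
```

View pics/pc.png

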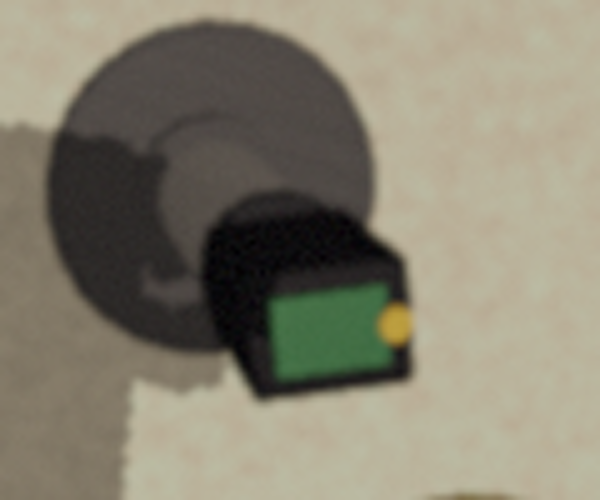

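The handle top measures 30.0 x 24.4 mm at height 0.1905, which matches the spec, with its x axis at 25.5°. The dish is at (0.462,0.267). The wrist camera sits about 2 mm off the fixed cameras, so I'll calibrate that with several wrist yaws once the bore is open. Pull the stopper now.

Run:
```python
from h import *
x,y=.5438,-.0935; a=np.arctan2(y,x)
ctrl.command_gripper(.05,25)
ctrl.move_to([x,y,.22],down(a))
print('contact',ctrl.move_straight([x,y,.154],speed=.1,contact_N=6),ctrl.read_eef_pos())
ctrl.command_gripper(.0,25); print('w',ctrl.read_grip_width(),ctrl.read_grip_force(),ctrl.read_wrist_force())
ctrl.move_straight([x,y,.19],speed=.06); print(ctrl.read_wrist_force(),ctrl.read_grip_width())
ctrl.move_straight([x,y,.30],speed=.2)
p,d,m=snap('wrist','w2.png'); snap('scene','s2.png')
print(ctrl.read_grip_width(),ctrl.read_clock())
a=cv2.imread('pics/w2.png');b=cv2.imread('pics/s2.png'); cv2.imwrite('pics/s2w2.png',cv2.resize(np.vstack([a,b]),(400,600)))
```

```text
contact False [ 0.54436738 -0.09362799  0.15475063]
w 0.019572762442075477 24.31915909051895 [-1.29936628 -0.43070745  6.20361227]
[ 0.13573047 -0.77278803  0.04083156] 0.019735032919757922
0.01950834852582142 7.1
```

View pics/s2w2.png

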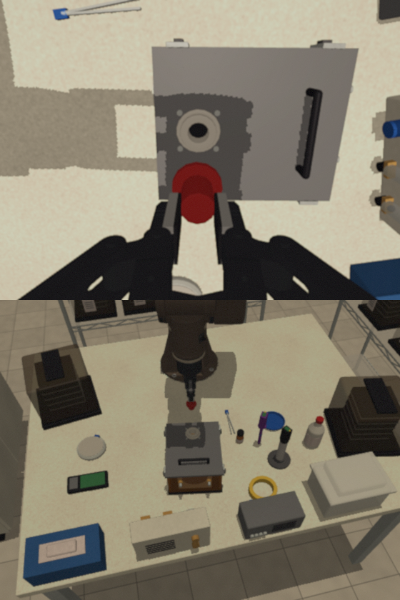

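The stopper is held upright by the knob (wrist view, 197,190), and the bore is open at (198,130). Set it down in the dish.

Run:
```python
from h import *
x,y=.462,.266; a=np.arctan2(y,x)
ctrl.move_to([x,y,.26],down(a))
ctrl.move_straight([x,y,.065],speed=.15)
f0=ctrl.read_wrist_force()
c=ctrl.move_straight([x,y,.036],speed=.025,contact_N=2.5)
print('contact',c,ctrl.read_eef_pos(),f0,ctrl.read_wrist_force())
ctrl.command_gripper(.05); ctrl.pause(.2)
ctrl.move_straight([x,y,.15],speed=.15)
# bore views at three yaws
X,Y=.5438,-.0935; A=np.arctan2(Y,X)
for i,k in enumerate((-1.5,0,1.5)):
    ctrl.move_to([X,Y,.32],down(A+k)); ctrl.pause(.15)
    p,d,m=snap('wrist',f'b{i}.png'); np.savez(f'b{i}.npz',p=p,d=d,T=m['world_from_camera'],k=[m[q] for q in('fx','fy','cx','cy')],R=Ro.from_rotvec(ctrl.read_eef_rot()).as_matrix())
    hsv=cv2.cvtColor(p,cv2.COLOR_RGB2HSV); P=pts(m,d)
    o=np.array(m['world_from_camera']); Ti=np.linalg.inv(o); q=Ti[:3,:3]@[.5438,-.0935,.137]+Ti[:3,3]; print(i,'pred px',m['fx']*q[0]/q[2]+m['cx'],m['fy']*q[1]/q[2]+m['cy'],ctrl.read_clock())
snap('scene','s3.png'); snap('top','t3.png')
c=[cv2.imread(f'pics/b{i}.png') for i in range(3)]
s=cv2.imread('pics/s3.png')[140:210,340:420]; s=cv2.resize(s,(480,420)); s=cv2.copyMakeBorder(s,0,0,0,80,cv2.BORDER_CONSTANT)
cv2.imwrite('pics/b.png',cv2.resize(np.vstack([np.hstack(c[:2]),np.hstack([c[2],s])]),(800,600)))
```

```text
contact True [0.46194111 0.26596055 0.03949032] [ 0.25400652 -0.70527017 -0.04876207] [-0.74837337 -0.44226248  9.41391135]
0 pred px 278.0547111814593 179.8633867892481 14.0583
1 pred px 276.6680043146635 181.0590708225386 15.6583
2 pred px 275.6135395277008 180.64758037448692 17.2583
```

View pics/b.png

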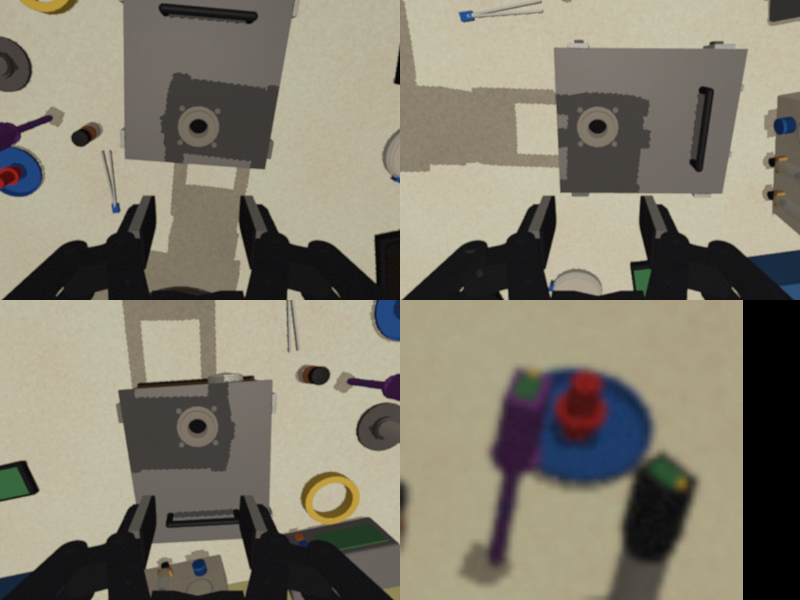

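The stopper stands upright in the dish, and the bore is visible in all three yaws (about 277,180 full-res). Now I'll solve for the port and the camera bias from those views, then take a look over the probe.

```bash
cat > m.py <<'E'
from h import *
def plane(m,c,z): return np.array([onplane(m,u,v,z)[:2] for u,v in c])
D=[];rows=[];rhs=[]
for i in range(3):
    z=np.load(f'b{i}.npz'); k=z['k']; m=dict(fx=k[0],fy=k[1],cx=k[2],cy=k[3],world_from_camera=z['T']); p=z['p']
    g=cv2.cvtColor(p,cv2.COLOR_RGB2GRAY); sub=np.zeros_like(g); cv2.circle(sub,(277,178),38,255,-1)
    t,_=cv2.threshold(g[sub>0].reshape(-1,1),0,255,cv2.THRESH_OTSU)
    mk=((g>t)&(sub>0)).astype(np.uint8); mk=cv2.morphologyEx(mk,cv2.MORPH_OPEN,np.ones((3,3)))
    cs,h=cv2.findContours(mk,cv2.RETR_CCOMP,cv2.CHAIN_APPROX_NONE)
    o=max(range(len(cs)),key=lambda j:cv2.contourArea(cs[j])); inner=max([j for j in range(len(cs)) if h[0][j][3]==o],key=lambda j:cv2.contourArea(cs[j]),default=None)
    res=[t]
    for j,zz in((o,.125),(inner,.137)):
        if j is None: continue
        e=cv2.fitEllipse((plane(m,cs[j][:,0],zz)*1000).astype(np.float32)); res+=[np.round(e[0],2),np.round(e[1],1)]
        if j==o:
            rows.append(np.c_[np.eye(2),-z['R'][:2,:2]]); rhs.append(np.array(e[0]))
    print(i,*res)
A=np.vstack(rows);b=np.hstack(rhs); s,r,_,_=np.linalg.lstsq(A,b,rcond=None)   # meas = port + R*bias
s[2:]*=-1; print('port',s[:2].round(2),'bias tool xy',s[2:].round(2),'resid',(A@np.r_[s[:2],-s[2:]]-b).round(2))
E
python3 m.py
python3 - <<'E'
from h import *
# probe look at two opposite yaws; fingers closing along probe y = 25.5+90 deg
for i,yd in enumerate((115.5,-64.5)):
    q=ctrl.inverse_kinematics([.653,.225,.34],down(np.radians(yd))); print(yd,None if q is None else np.round(q,2))
E
```

```text
0 79.0 [542.4  -93.49] [54.4 59.1] [546.84 -93.25] [21.1 24.9]
1 87.0 [542.69 -93.85] [54.5 59. ] [544.11 -89.6 ] [20.9 25.1]
2 84.0 [542.51 -92.74] [57.6 58. ] [540.29 -92.11] [21.2 24.7]
port [542.4  -93.28] bias tool xy [-0.16  0.38] resid [-0.2  -0.15  0.06  0.35  0.13 -0.21]
115.5 [ 0.29  0.46  1.34  0.    1.35 -1.73]
-64.5 [ 0.29  0.46  1.34 -0.    1.35  1.41]
```

Run:
```python
from h import *
ctrl.move_to([.653,.2255,.36],down(np.radians(-64.5))); ctrl.pause(.1)
p,d,m=snap('wrist','p1.png'); P=pts(m,d)
t=(np.hypot(P[...,0]-.653,P[...,1]-.2255)<.03)&(abs(P[...,2]-.191)<.007)
c=max(cv2.findContours(t.astype(np.uint8),cv2.RETR_EXTERNAL,cv2.CHAIN_APPROX_NONE)[0],key=len)[:,0]
q=np.array([onplane(m,u,v,.191)[:2] for u,v in c])*1000
print(cv2.minAreaRect(q.astype(np.float32)),P[t].mean(0).round(4),ctrl.read_clock())
hsv=cv2.cvtColor(p,cv2.COLOR_RGB2HSV); g=(np.hypot(P[...,0]-.653,P[...,1]-.2255)<.03)&(abs(P[...,2]-.191)<.01)&(abs(hsv[...,0].astype(int)-65)<25)&(hsv[...,1]>80)
print(cv2.minAreaRect((np.array([onplane(m,u,v,.191)[:2] for v,u in np.argwhere(g)])*1000).astype(np.float32)))
```

```text
((653.8665161132812, 226.67161560058594), (30.68374252319336, 23.110294342041016), 26.113222122192383) [0.6541 0.2265 0.1905] 20.125
((655.6216430664062, 226.9605712890625), (28.55596351623535, 17.572824478149414), 23.92104721069336)
```

Run:
```python
from h import *
x,y=.6535,.2263; r=down(np.radians(25.8-90))
ctrl.move_to([x,y,.25],r)
print('c',ctrl.move_straight([x,y,.152],speed=.1,contact_N=6),ctrl.read_eef_pos())
ctrl.command_gripper(.0,60); print('w',ctrl.read_grip_width(),ctrl.read_grip_force(),ctrl.read_wrist_force(),ctrl.read_eef_pos())
print('c',ctrl.move_straight([x,y,.29],speed=.1,contact_N=12),ctrl.read_wrist_force(),ctrl.read_grip_width())
ctrl.move_straight([x,y,.32],speed=.1)
X,Y=.5434,-.0932
ctrl.move_to([X,Y,.33],down(np.radians(25.8-90)-.45)); ctrl.pause(.4)
print(ctrl.read_eef_pos(),ctrl.read_joints(),ctrl.read_clock(),ctrl.read_wrist_force())
for n in('scene','top','wrist'):
    p,d,m=snap(n,n+'4.png'); np.savez(n+'4.npz',p=p,d=d,T=m['world_from_camera'],k=[m[q] for q in('fx','fy','cx','cy')])
f=lambda q:cv2.resize(q,(400,300),interpolation=cv2.INTER_CUBIC)
a=cv2.imread('pics/scene4.png');b=cv2.imread('pics/top4.png');c=cv2.imread('pics/wrist4.png')
cv2.imwrite('pics/v4.png',np.vstack([np.hstack([f(a[110:245,180:360]),f(b[165:300,215:395])]),np.hstack([f(c),f(a)])]))
```

```text
c False [0.65397483 0.22643239 0.15273346]
w 0.02283450540287228 58.74256789684296 [-0.21553801 -1.683698    5.82359597] [0.65390081 0.22631733 0.15273005]
c False [-0.03421833 -0.36126737 -0.7249371 ] 0.023266683476517842
[ 0.54354528 -0.09284156  0.32990561] [-2.24169370e-01  2.43177159e-01  1.67719058e+00  2.68417400e-05
  1.22137296e+00  1.34566298e+00] 25.7833 [ 0.58986614 -0.25999337 -0.67864407]
```

View pics/v4.png

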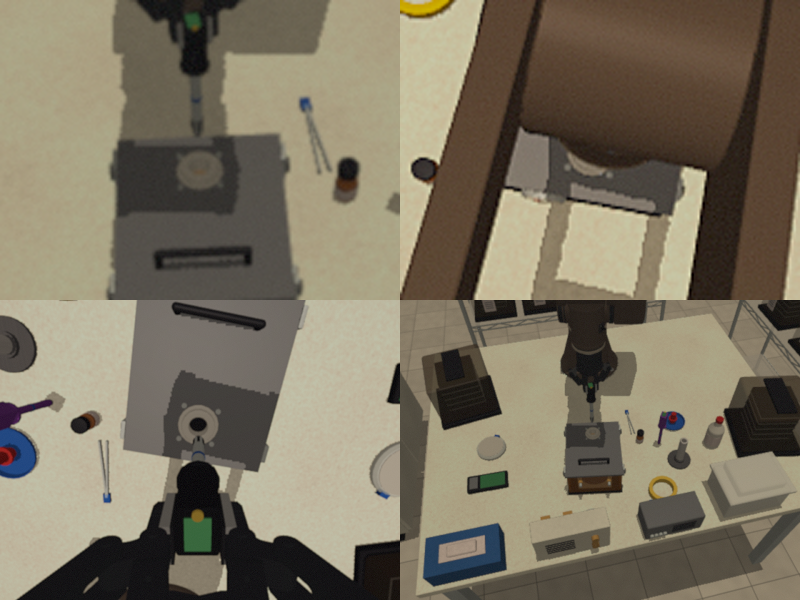

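The probe is held (wrist panel: tip about (277,192) full-res, bore above it; scene: blue mark about (268,154)). I'll check its tilt and mark offset against a vertical axis through the TCP, then go down.

```bash
cat > chk.py <<'E'
from h import *
def ld(n):
    z=np.load(n+'.npz'); k=z['k']; return z['p'],z['d'],dict(fx=k[0],fy=k[1],cx=k[2],cy=k[3],world_from_camera=z['T'])
def proj(m,X):
    Ti=np.linalg.inv(np.array(m['world_from_camera'])); q=Ti[:3,:3]@np.array(X)+Ti[:3,3]; return np.array([m['fx']*q[0]/q[2]+m['cx'],m['fy']*q[1]/q[2]+m['cy']])
E
python3 - <<'E'
from chk import *
t=np.array([.54355,-.09284,.3299]); off=.1377
rays=[]
for n in('scene4','wrist4'):
    p,d,m=ld(n); P=pts(m,d); hsv=cv2.cvtColor(p,cv2.COLOR_RGB2HSV)
    mkp=proj(m,t-[0,0,off-.062]); tp=proj(m,t-[0,0,off])
    v,u=np.mgrid[:420,:560]; near=np.hypot(u-mkp[0],v-mkp[1])<14
    b=near&(hsv[...,0]>95)&(hsv[...,0]<130)&(hsv[...,1]>90)
    print(n,'pred mark',mkp.round(1),'tip',tp.round(1),'blue',b.sum(),np.argwhere(b)[:,::-1].mean(0).round(1) if b.any() else None)
    if b.any(): rays.append((*ray(m,*np.argwhere(b)[:,::-1].mean(0)),))
    # stem pixels by depth: within 2cm horizontally of axis, above lid
    s=(d>0)&(np.hypot(P[...,0]-t[0],P[...,1]-t[1])<.025)&(P[...,2]>.17)&(P[...,2]<.295)
    q=P[s]
    for a in np.arange(.185,.29,.02):
        w=q[abs(q[:,2]-a)<.01]; print('   z',a.round(3),len(w),(w.mean(0)-t).round(4)[:2] if len(w) else '')
    rws=np.argwhere(s)
    for r in np.unique(rws[:,0])[::3]: cc=rws[rws[:,0]==r][:,1]; print((r,cc.min(),cc.max()),end=' ')
    print()
if len(rays)==2:
    A=[];B=[]
    for o,r in rays: r=r/np.linalg.norm(r); M=np.eye(3)-np.outer(r,r); A.append(M);B.append(M@o)
    X=np.linalg.lstsq(np.vstack(A),np.hstack(B),rcond=None)[0]; print('mark tri',X.round(4),'rel',(X-t).round(4))
E
```

```text
scene4 pred mark [268.4 153.5] tip [269.2 170. ] blue 0 None
   z 0.185 3 [ 0.0016 -0.0008]
   z 0.205 22 [ 0.0054 -0.0016]
   z 0.225 30 [ 0.0041 -0.0019]
   z 0.245 25 [ 0.0043 -0.0016]
   z 0.265 27 [ 0.0047 -0.0021]
   z 0.285 24 [ 0.0045 -0.0008]
(np.int64(145), np.int64(266), np.int64(270)) (np.int64(148), np.int64(266), np.int64(270)) (np.int64(151), np.int64(266), np.int64(270)) (np.int64(154), np.int64(266), np.int64(270)) (np.int64(157), np.int64(266), np.int64(270)) (np.int64(160), np.int64(266), np.int64(270)) (np.int64(163), np.int64(266), np.int64(270)) (np.int64(166), np.int64(267), np.int64(271)) (np.int64(169), np.int64(267), np.int64(271)) 
wrist4 pred mark [277.3 219.2] tip [277.1 193.4] blue 34 [277.2 214.8]
   z 0.185 3 [0.0027 0.0022]
   z 0.205 94 [ 0.0036 -0.0004]
   z 0.225 130 [ 0.0035 -0.0003]
   z 0.245 148 [ 0.0034 -0.0001]
   z 0.265 195 [ 0.0034 -0.0001]
   z 0.285 0 
(np.int64(189), np.int64(278), np.int64(278)) (np.int64(192), np.int64(272), np.int64(283)) (np.int64(195), np.int64(270), np.int64(285)) (np.int64(198), np.int64(270), np.int64(285)) (np.int64(201), np.int64(270), np.int64(285)) (np.int64(204), np.int64(270), np.int64(285)) (np.int64(207), np.int64(270), np.int64(285)) (np.int64(210), np.int64(270), np.int64(285)) (np.int64(213), np.int64(269), np.int64(286)) (np.int64(216), np.int64(269), np.int64(286)) (np.int64(219), np.int64(268), np.int64(286)) (np.int64(222), np.int64(268), np.int64(287)) (np.int64(225), np.int64(269), np.int64(286))
```

The stem is vertical to within 1 mm and its axis is at the TCP. Lower it to just above the rim, check, then enter.

Run:
```python
from chk import *
t=np.array([.54355,-.09284,.3299]); off=.1377
p,d,m=ld('wrist4'); 
for z in(-2,0,2,4,6): print(z,proj(m,t+[.0058,0,-(off-.062)+z/1000]).round(1))
print('tip front',proj(m,t+[.006,0,-off]).round(1))
p,d,m=ld('scene4'); print('scene port pred',proj(m,[.5434,-.0932,.137]).round(1))
X,Y=.5434,-.0930
ctrl.move_straight([X,Y,.295],speed=.08); ctrl.pause(.4)
print(ctrl.read_eef_pos(),ctrl.read_clock(),ctrl.read_wrist_force())
for n in('scene','wrist'):
    p,d,m=snap(n,n+'5.png'); np.savez(n+'5.npz',p=p,d=d,T=m['world_from_camera'],k=[m[q] for q in('fx','fy','cx','cy')])
f=lambda q:cv2.resize(q,(400,450),interpolation=cv2.INTER_CUBIC)
a=cv2.imread('pics/scene5.png');b=cv2.imread('pics/wrist5.png')
cv2.imwrite('pics/v5.png',np.hstack([f(a[135:225,230:310]),f(b[130:265,217:337])]))
```

```text
-2 [277.3 209.9]
0 [277.3 210.9]
2 [277.3 211.9]
4 [277.3 212.9]
6 [277.3 213.9]
tip front [277.1 186.3]
scene port pred [269.7 183.7]
[ 0.54349138 -0.09301899  0.29521992] 26.925 [ 0.32559381  0.19934    -1.31498995]
```

View pics/v5.png

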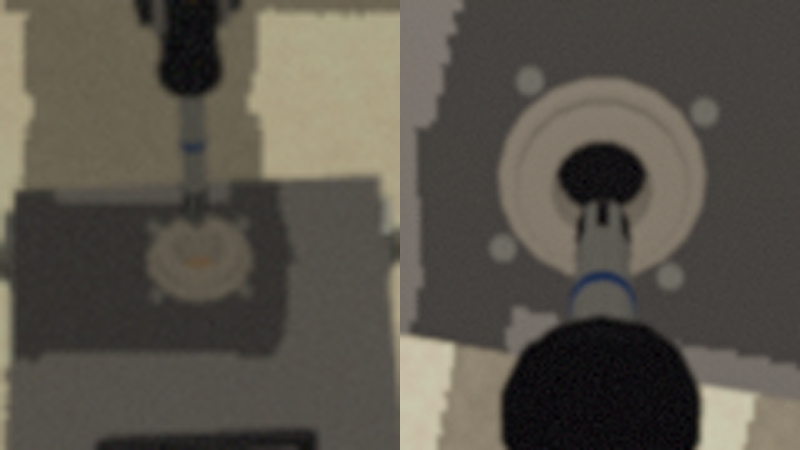

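The wrist crop shows the tip (602,210) laterally in line with the bore centre (601). The scene crop shows the blue mark at (193,147). Now checking the numbers.

Run:
```python
from chk import *
t=np.array([.54349,-.09302,.29522]); off=.1377
p,d,m=ld('wrist5'); hsv=cv2.cvtColor(p,cv2.COLOR_RGB2HSV).astype(int); g=cv2.cvtColor(p,cv2.COLOR_RGB2GRAY)
print('port@.125 pred',proj(m,[.5434,-.0932,.125]).round(1),'@.137',proj(m,[.5434,-.0932,.137]).round(1))
# outer bush contour (base circle, z=.125): edge points on rays from centre, excluding the stem side
c=np.array([277.6,183.3]); E=[]
gg=cv2.GaussianBlur(g,(0,0),1).astype(float)
for a in np.radians(np.arange(-200,21,4)):
    rr=np.arange(24,40,.25); x=c[0]+rr*np.cos(a); y=c[1]+rr*np.sin(a)
    pr=cv2.remap(gg.astype(np.float32),x.astype(np.float32)[None],y.astype(np.float32)[None],cv2.INTER_LINEAR)[0]
    k=np.argmin(np.gradient(pr)); E.append(onplane(m,x[k],y[k],.125)[:2]*1000)
E=np.array(E)
from scipy.optimize import least_squares
s=least_squares(lambda s:np.hypot(E[:,0]-s[0],E[:,1]-s[1])-s[2],[543,-93,28],loss='soft_l1').x; print('wrist base circle',s.round(2))
p,d,m=ld('scene5'); hsv=cv2.cvtColor(p,cv2.COLOR_RGB2HSV).astype(int)
n=np.array([.98,-.2,0]); 
for z in(-3,0,3): print(z,'scene mark pred (front)',proj(m,t+.006*n-[0,0,off-.062-z/1000]).round(2))
R=hsv[150:175,262:276]; w=p[150:175,262:276].astype(int); bl=w[...,2]-w[...,0]; bm=np.clip(bl-15,0,None); v,u=np.mgrid[150:175,262:276]
print('blue centroid',(u*bm).sum()/bm.sum(),(v*bm).sum()/bm.sum(),bm.sum())
print('port scene pred',proj(m,[.5434,-.0932,.125]).round(1))
```

```text
port@.125 pred [277.4 183.7] @.137 [277.4 187.1]
wrist base circle [543.32 -93.    27.74]
-3 scene mark pred (front) [268.84 165.47]
0 scene mark pred (front) [268.81 164.68]
3 scene mark pred (front) [268.77 163.88]
blue centroid 268.2857142857143 164.0 7
port scene pred [269.8 186.5]
```

The base circle fits at (543.3,-93.0) with r=27.7 (spec 28), and the mark sits where predicted. Enter the port.

Run:
```python
from chk import *
X,Y=.5433,-.0930
print('contact',ctrl.move_straight([X,Y,.2127],speed=.05,contact_N=5)); ctrl.pause(.6)
print(ctrl.read_eef_pos(),ctrl.read_clock(),ctrl.read_wrist_force(),ctrl.read_grip_width(),np.abs(ctrl.read_qd()).max())
for n in('scene','wrist'):
    p,d,m=snap(n,n+'6.png'); np.savez(n+'6.npz',p=p,d=d,T=m['world_from_camera'],k=[m[q] for q in('fx','fy','cx','cy')])
    print(n,'rim pred',proj(m,[X,Y,.137]).round(1),'mark front',proj(m,[X+.0059,Y-.0012,.137]).round(1))
f=lambda q:cv2.resize(q,(400,450),interpolation=cv2.INTER_CUBIC)
a=cv2.imread('pics/scene6.png');b=cv2.imread('pics/wrist6.png')
cv2.imwrite('pics/v6.png',np.hstack([f(a[160:205,250:290]),f(b[130:265,217:337])]))
```

```text
contact False
[ 0.54329666 -0.09299791  0.21271224] 29.425 [ 0.1131546   1.13960228 -1.27886103] 0.02289934814551187 0.0017077763450945407
scene rim pred [269.8 183.6] mark front [269.8 185.4]
wrist rim pred [277.6 219.4] mark front [279.4 210.9]
```

View pics/v6.png

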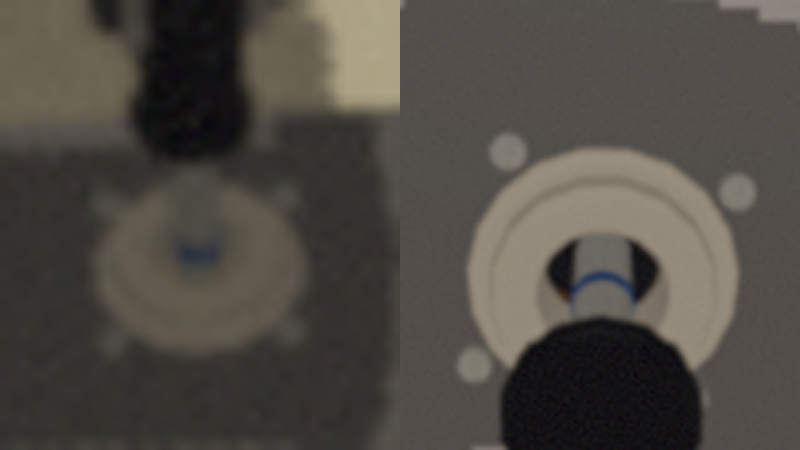

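The stem is centred in the bore, with stem (605,285) against bore (602,285) in the wrist crop. The mark is at scene px (269.7,185.5) against 185.4 predicted for rim level, and no contact was felt. Handing in.

```bash
python3 -c "
from rig import ctrl
print(ctrl.job_done())"
```

```text
the job is handed in; nothing more can be done
None
```

I handed the job in at about 29 s: the red stopper stands upright in the blue dish, and the probe is held upright and centred in the port with its blue mark level with the rim; no contact was felt as it went in.

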